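# Clear the markers and turn the training binder's leaf

### The job

Get the training binder ready for the next session: take the two fat markers off its left-hand page (left as seen from the robot) and feed them, one at a time, through the narrow neck into the leaning white canister. Then turn the half-raised stiff leaf across the rings so that it lies flat on the left-hand page with its green face up. Leave the kettlebell, dish, shoehorn and stopwatch where they are.

Things in the scene. Friction and masses are not known exactly. Their poses are not given: they have to be found in the camera images.
- binder: Blue ring binder lying open, fixed. Origin: centre of its underside on the shelf. x runs along the row of rings (away from the robot at yaw 0), y left, z up. Cover 230 x 340 mm. Each side has a block of white pages, 210 mm along x, 18 to 148 mm off the ring axis, top 26 mm above the shelf. Three steel rings (32 mm across) in the middle reach 46 mm above the shelf.
- leaf_hinge (a point): On the binder: the middle of the ring axis about which the leaf turns, 28 mm above the binder's underside; the axis is the binder's x axis direction.
- leaf (a joint): Leaf's angle about the ring axis, rad: 0 = flat on the right page (-y), orange face up; pi/2 upright; pi (stop) = flat on the left page (+y), green face up. Starts half raised, 0.7 to 1. Stiff rings: it stays where it is left; turning takes 0.06 to 0.2 N m (about 1 N at the tab). 205 mm along the rings, 4 mm thick, from 10 to 144 mm off the axis.
- leaf_tab (a point): Centre of the black tab on the leaf's outer edge, 155 mm from the ring axis and in the middle of the edge: 60 mm along the rings, 22 mm outward (144 to 166 mm from the axis), 10 mm thick (5 mm either side of the leaf's mid-plane). It can be pinched over its thickness.
- marker_red: Fat marker, a cylinder 26 mm in diameter, 100 mm long, about 45 g, white barrel with a red cap below and a red end on top, loose. It stands upright on its cap on the left-hand page. Origin: centre of the end it stands on; its z axis runs along it, up.
- marker_blue: Same marker in blue, 80 to 130 mm from the red one along the rings, also upright on the left-hand page. Origin and axes as for the red one.
- marker_red_mid (a point): Middle of the red marker's length, on its axis.
- marker_blue_mid (a point): Middle of the blue marker's length, on its axis.
- canister_mouth (a point): Centre of the white canister's neck rim, about 227 mm above the shelf; z points out along the neck, leaning 35 degrees from vertical to the canister's -x side (towards the robot), y is level. Neck: bore 40 mm, outside 49 mm, 45 mm straight, then widens to an 81 mm bore. 229 mm deep along the axis: both markers fit end to end and slide down when let go in the neck.
- canister: The leaning white canister with its dark steel cradle (200 x 110 mm foot plate, reaching from 70 mm in front to 130 mm behind the origin along its x), fixed to the shelf. Origin on the shelf; the neck leans to its -x side and the rim's centre lies 60 mm in front (-x) of the origin.
- kettlebell: Yellow kettlebell, 136 mm wide, 195 mm tall, 6 kg, bystander. Origin: centre of its underside.
- dish: White ceramic dish, 124 mm across, 35 mm tall, loose bystander. Origin: centre of its underside.
- shoehorn: Chrome shoehorn lying flat, about 190 mm long, loose bystander. Origin: on its underside near the middle.
- stopwatch: Black plastic stopwatch lying flat, 64 mm across, 16 mm thick, loose bystander. Origin: centre of its underside.
Not all that is in view belongs to the job. Leave any turquoise look-alike of the marker_red alone.

How it is judged:
On the way, in this order (a step that is already met when the one before it is completed fails the run):
1. a first marker is wholly inside the canister, the other not yet (((z of marker_red_mid in the frame of canister_mouth between -0.24 and -0.06 m and x of marker_red_mid in the frame of canister_mouth between -0.045 and 0.045 m and y of marker_red_mid in the frame of canister_mouth between -0.045 and 0.045 m) or (z of marker_blue_mid in the frame of canister_mouth between -0.24 and -0.06 m and x of marker_blue_mid in the frame of canister_mouth between -0.045 and 0.045 m and y of marker_blue_mid in the frame of canister_mouth between -0.045 and 0.045 m))), for 0.1 s.
2. the second marker is wholly inside too (z of marker_red_mid in the frame of canister_mouth between -0.24 and -0.06 m and x of marker_red_mid in the frame of canister_mouth between -0.045 and 0.045 m and y of marker_red_mid in the frame of canister_mouth between -0.045 and 0.045 m and z of marker_blue_mid in the frame of canister_mouth between -0.24 and -0.06 m and x of marker_blue_mid in the frame of canister_mouth between -0.045 and 0.045 m and y of marker_blue_mid in the frame of canister_mouth between -0.045 and 0.045 m), for 0.2 s.
3. the leaf lies flat on the left-hand page (value of joint leaf above 3 rad), for 0.2 s.
At the end, for the whole second after the job is handed in: Both markers are at rest wholly inside the canister (their middles at least 60 mm below the rim along the neck's axis), and the leaf lies flat on the left-hand page, green face up (joint above 3.0 rad, i.e. within 8 degrees of flat), at rest (all of step 2 and value of joint leaf above 3 rad and linear speed of each of marker_red, marker_blue below 0.02 m/s and velocity of joint leaf below 0.05 rad/s); the robot touches nothing.
It fails at once if the kettlebell is moved by more than 30 mm (distance of kettlebell from where it was at the start of the episode above 0.03 m).
It fails at once if the dish is moved by more than 30 mm (distance of dish from where it was at the start of the episode above 0.03 m).
It fails at once if the shoehorn is moved by more than 30 mm (distance of shoehorn from where it was at the start of the episode above 0.03 m).
It fails at once if the stopwatch is moved by more than 30 mm (distance of stopwatch from where it was at the start of the episode above 0.03 m).
It also fails if it takes over 72 s, if anything falls off the work surface, if the arm or the gripper's body presses on something with over 40 N, if the wrist force passes 120 N, or if a joint passes its speed limit or range.

### The arm

A 7-joint arm with a two-finger parallel gripper is mounted at the origin on the work surface. World frame = base frame: x ahead of the robot, y to its left, z up, the work surface at z = 0. Lengths are in m, angles in rad, forces in N, time in s.
With the tool pointing down it reaches from about 0.4 to 0.875 m from the base axis. Payload 19.3 kg.
Tool frame: the origin (TCP) lies at the very end of the fingers, on their centre line; the grasp point (between the pads) lies 19 mm behind it; z points along the fingers, y is the line along which they close (so a half turn about z gives the same grasp; the last joint's range is limited). The gripper opens to 85 mm and grips with 20 to 120 N. Pads are 22 mm wide; open, the fingers measure 114 mm over their backs; the gripper's body (76 mm by 85 mm) begins 54 mm behind the grasp point. The pads swing forward as they close: fully open they stand 13 mm farther back than shut.
Start: joints at [1.174, 0.521, -0.036, 1.599, 0.021, 1.021, -0.113], TCP at [0.201, -0.592, 0.231] pointing down, gripper open.
Joint ranges: [-2.91, 2.91], [-0.3, 2.13], [-1.5, 1.42], [0.17, 2.43], [-1.26, 4.41], [0.16, 1.93], [-2.52, 2.52]. Speed limits (rad/s): [1.89, 1.89, 2.39, 2.39, 3.01, 3.01, 3.01].

### API

Orientations are given as [roll, pitch, yaw] about the fixed x, y, z axes, in that order (R = Rz(yaw) Ry(pitch) Rx(roll)).
In Python, from workcell import bot gives the robot as it stands.
- The arm moves only by the tool carry_out, never from a script. Its argument "rows" is a list that holds one entry, the list of rows, each a list of 4 numbers: the shift along the tool's x, y, z in m, then the turn about the tool's z in degrees. In form: [[[x, y, z, twist], ...]]. A call has 1 to 12 rows; each row is the pose to reach, as a shift and turn from the pose commanded when the call began, along the tool's axes at that moment; what a row does not reach only later rows make up. A row lasts 1/12 s, in which the tool goes at most 41.7 mm and 7.16 degrees, less where a joint would pass 70% of its speed; a pose out of reach is approached as far as the arm can. A call with a gripper value outside its range is refused whole. "grip" is the finger opening in m, from 0 to 0.0854, set as the call begins (left out, the last holds). The fingers move at their own pace and stop on an object; "grip_force" is the grip in N (left out, the last holds). Time passes only in rows, so rows that repeat a pose let the fingers close. It gives the time, the measured TCP pose, the force, the opening and the grip force at its end, in the units of the state.
- bot.observe(): the state, without advancing time (a new reading comes with each control period).
- bot.grab_frame(name): name is "side" or "top"; returns a dict with "pixels" (480x640x3 uint8, red, green, blue), "K" (3x3 intrinsics, pixels), "k1" (the pictures are not rectified: a ray, as slopes to the right and down, at radius r is drawn at 1 + k1 r^2 times it, then the intrinsics apply), "pose" (4x4, takes a point from camera to world coordinates). Camera axes: x right, y down, z forward; pixel columns grow to the right and rows downward; lengths in m; the calibration is good to about 2 mm. A picture is of the moment at which its call begins. There is no depth.
- bot.job_done(): hands the job in; it is judged then, once.
Trained networks look in a picture, given as the dict that the camera call returned (one of the last four; its "shot" number tells which), for a name from the list of things; names that differ only in an ending like _2 or _b are one class to them, and where a whole thing is asked for, a point or a joint stands for the part that bears it (a point fixed in the world has none). Each returns a list of dicts, best first, with "conf" (0 to 1); they miss things now and then, are a little off and sometimes report something else, mostly with a low value. They report only what shows in the picture. A call takes as long as a camera call. They do not tell look-alikes from the thing itself.
- bot.look_for(picture, label): "position" ([column, row] in pixels, amid what is visible of it).
- bot.regions_of(picture, label): "region" (480x640 bool, what is visible of it) and "position" ([column, row] in pixels, amid what is visible of it).
- bot.spot_point(picture, label): "position" ([column, row] in pixels: a listed point, or the origin of a listed thing).
The state is a dict: "clock": time; "qpos": joint angles; "qd": joint speeds; "joint_efforts": joint torques, N m; "position": TCP position; "tool_rot": TCP orientation; "force": force on the tool from outside, world axes, zero at the start; "moment": the same for the moment, N m; "grip_width": finger opening in m; "finger_force": force on a finger pad.
Only numpy, scipy, OpenCV 4.12 (cv2) and the standard library are available. Lean on these libraries where they do the work, as an engineer would, in place of code of your own. Each camera call takes 0.05 s, during which the arm holds its last target. There are 200 camera calls.

## Working session

There is one attempt and no reset: what is moved stays moved. The work goes in short steps, Python scripts to look and compute and a tool call to move; the robot and the scene stay as the last step left them, time stands still between calls to the robot, and variables do not carry over. Pictures are saved under pics/ and viewed, at most 12 in all, crops included, and the job is handed in when it is done.

Besides the shell and the picture viewer there is one more tool, called by a JSON object that holds its "api" and its "payload", one argument or row to a line. carry_out: Moves the arm, as the interface text tells. Its arguments: {"type":"object","properties":{"rows":{"type":"array","items":{"type":"array","items":{"type":"array","items":{"type":"number"}}}},"grip":{"type":"number"},"grip_force":{"type":"number"}},"required":["rows"]}

```bash
mkdir -p pics; cat > h.py <<'E'
import numpy as np, cv2
from workcell import bot
from scipy.spatial.transform import Rotation as R
def ray(p,px):
    K=p["K"];k=p["k1"];d=np.array([(px[0]-K[0][2])/K[0][0],(px[1]-K[1][2])/K[1][1]]);u=d.copy()
    for _ in range(20): u=d/(1+k*(u@u))
    P=np.array(p["pose"]);return P[:3,3],P[:3,:3]@np.array([*u,1])
def onz(p,px,z):
    o,d=ray(p,px);return o+d*(z-o[2])/d[2]
def proj(p,X):
    P=np.array(p["pose"]);c=P[:3,:3].T@(np.array(X)-P[:3,3]);u=c[:2]/c[2];u=u*(1+p["k1"]*(u@u));K=p["K"]
    return np.array([u[0]*K[0][0]+K[0][2],u[1]*K[1][1]+K[1][2]])
def tri(p1,a,p2,b):
    (o1,d1),(o2,d2)=ray(p1,a),ray(p2,b);s=np.linalg.lstsq(np.c_[d1,-d2],o2-o1,rcond=None)[0]
    x,y=o1+d1*s[0],o2+d2*s[1];return (x+y)/2,np.linalg.norm(x-y)
def save(p,n): cv2.imwrite(f"pics/{n}.png",p["pixels"][:,:,::-1])
E
python3 - <<'E'
from h import *
np.set_printoptions(precision=3,suppress=True)
s=bot.observe();print(s)
a=bot.grab_frame("side");b=bot.grab_frame("top");save(a,"s0");save(b,"t0")
for p in(a,b):print(np.array(p["pose"]),p["K"][0][0])
for n in["binder","leaf_hinge","leaf_tab","marker_red","marker_blue","marker_red_mid","marker_blue_mid","canister_mouth","canister","kettlebell","dish","shoehorn","stopwatch"]:
    r=[[(np.round(q["position"],1).tolist(),round(q["conf"],2)) for q in bot.spot_point(p,n)[:4]] for p in(a,b)]
    print(n,r)
    if r[0] and r[1]: print(*tri(a,r[0][0][0],b,r[1][0][0]))
E
```

```text
{'clock': 0.0, 'qpos': array([ 1.174,  0.522, -0.036,  1.6  ,  0.021,  1.021, -0.113]), 'qd': array([ 0.   , -0.   , -0.002, -0.001,  0.001, -0.002,  0.001]), 'joint_efforts': array([  0.003, -92.709,   1.98 , -36.993,   0.018,   0.008,  -0.   ]), 'position': array([ 0.2  , -0.592,  0.231]), 'tool_rot': array([-3.14 ,  0.   ,  0.327]), 'force': array([ 0.76 ,  0.187, -0.323]), 'moment': array([-0.021,  0.006, -0.05 ]), 'finger_force': 0.0, 'grip_width': 0.08573620386915383}
[[-0.816 -0.336  0.47  -0.114]
 [-0.578  0.468 -0.668  0.955]
 [ 0.004 -0.817 -0.577  1.023]
 [ 0.     0.     0.     1.   ]] 605.9397603890201
[[-0.003 -0.974  0.227  0.246]
 [-1.     0.004  0.005 -0.048]
 [-0.005 -0.227 -0.974  1.601]
 [ 0.     0.     0.     1.   ]] 588.2332810430268
binder [[([336.8, 278.5], 0.95)], [([344.4, 251.7], 0.55), ([352.0, 179.7], 0.3)]]
[ 0.561 -0.114 -0.003] 0.005753100767242534
leaf_hinge [[([337.7, 271.2], 0.66)], [([346.0, 250.6], 0.7)]]
[ 0.56  -0.117  0.02 ] 0.004287407366829455
leaf_tab [[([356.5, 219.4], 0.91)], [([390.9, 237.8], 0.71)]]
[ 0.574 -0.228  0.119] 0.00172963261762
[... 544 characters left out ...]
]
[ 0.612 -0.01   0.064] 0.00038233194152574763
canister_mouth [[([210.4, 293.8], 0.76)], [([169.9, 220.3], 0.75)]]
[0.593 0.315 0.226] 0.009054752716946913
canister [[([200.9, 360.2], 0.82)], [([190.2, 218.5], 0.72)]]
[ 0.654  0.317 -0.002] 0.014202104488171063
kettlebell [[([220.6, 284.6], 0.81)], [([275.7, 174.8], 0.8)]]
[ 0.793  0.083 -0.006] 0.0060528932473263115
dish [[([314.8, 418.6], 0.98)], [([192.4, 335.5], 0.6), ([190.7, 218.7], 0.28)]]
[0.336 0.3   0.003] 0.004193936686195326
shoehorn [[([274.3, 245.7], 0.69)], [([274.7, 172.6], 0.2)]]
[0.691 0.05  0.168] 0.09533579372376608
stopwatch [[([413.5, 231.0], 0.87)], [([451.7, 283.7], 0.76)]]
[ 0.473 -0.398  0.025] 0.009625787494122464
```

View pics/s0.png

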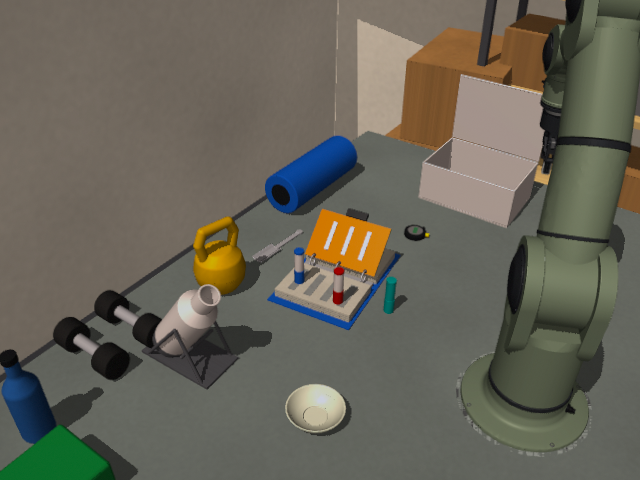

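View pics/t0.png

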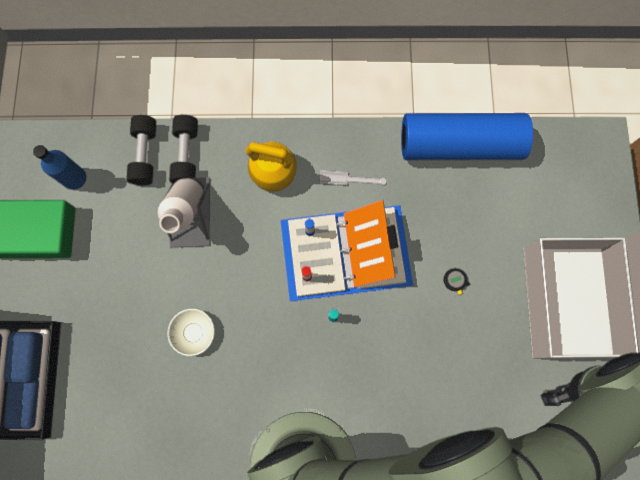

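The side view shows red at (338,285), blue at (299,265) and the turquoise decoy at (390,295). The canister mouth is at (209,294). In the top view red is at (307,272), blue at (310,226), the tab at (392,237) and the mouth at (171,221). The leaf is raised on the right. Next I'll refine the markers and the mouth.

```bash
python3 - <<'E'
from h import *
np.set_printoptions(precision=4,suppress=True)
a=bot.grab_frame("side");b=bot.grab_frame("top")
def pick(L,px): return min(L,key=lambda q:np.hypot(*(np.array(q["position"])-px)))["position"] if L else None
T={"marker_red_mid":((338,287),(307,275)),"marker_blue_mid":((298,268),(308,230)),"marker_red":((338,300),(308,275)),"marker_blue":((300,280),(309,231)),"leaf_tab":((357,216),(391,237)),"canister_mouth":((209,294),(170,221))}
for n,(u,v) in T.items():
    pa,pb=pick(bot.spot_point(a,n),u),pick(bot.spot_point(b,n),v); print(n,pa,pb, *(tri(a,pa,b,pb) if pa is not None and pb is not None else ()))
# coloured caps, top view
for n,(u,v) in list(T.items())[:2]:
    for p,w in((a,u),(b,v)):
        q=p["pixels"].astype(int);r,g,bl=q[...,0],q[...,1],q[...,2]
        m=(r>g+60)&(r>bl+60)&(g<80) if "red" in n else (bl>r+50)&(bl>g+20)
        w=np.array(w,int);M=np.zeros_like(m);M[w[1]-22:w[1]+22,w[0]-10:w[0]+10]=1
        ys,xs=np.nonzero(m&M);print(n,len(xs),xs.min() if len(xs) else 0,xs.max() if len(xs) else 0, ys.min() if len(xs) else 0,ys.max() if len(xs) else 0)
ca=cv2.resize(a["pixels"][265:325,170:250],(400,300),interpolation=cv2.INTER_CUBIC)
cb=cv2.resize(b["pixels"][190:250,130:210],(400,300),interpolation=cv2.INTER_CUBIC)
cc=cv2.resize(b["pixels"][205:305,280:420],(420,300),interpolation=cv2.INTER_CUBIC)
cv2.imwrite("pics/c.png",np.vstack([np.hstack([ca,cb]),np.hstack([cc,np.zeros((300,380,3),np.uint8)])])[:,:,::-1])
E
```

```text
marker_red_mid [340.9, 288.8] [307.8, 272.4] [ 0.4892 -0.0147  0.0645] 0.011762789750369583
marker_blue_mid [296.7, 266.1] [306.8, 221.9] [ 0.6231 -0.0126  0.076 ] 0.013249261778420156
marker_red [339.7, 300.6] [305.9, 274.8] [ 0.4879 -0.0089  0.0311] 0.01218068310198839
marker_blue [300.0, 279.5] [308.6, 233.9] [ 0.6055 -0.0136  0.0374] 0.0006260418110570039
leaf_tab None [390.9, 236.4]
canister_mouth [209.0, 294.7] [453.2, 278.6] [ 0.6816 -0.1789 -0.0684] 0.613930325220525
marker_red_mid 185 333 343 267 304
marker_red_mid 67 302 310 267 275
marker_blue_mid 181 294 305 247 283
marker_blue_mid 115 298 317 215 234
```

View pics/c.png

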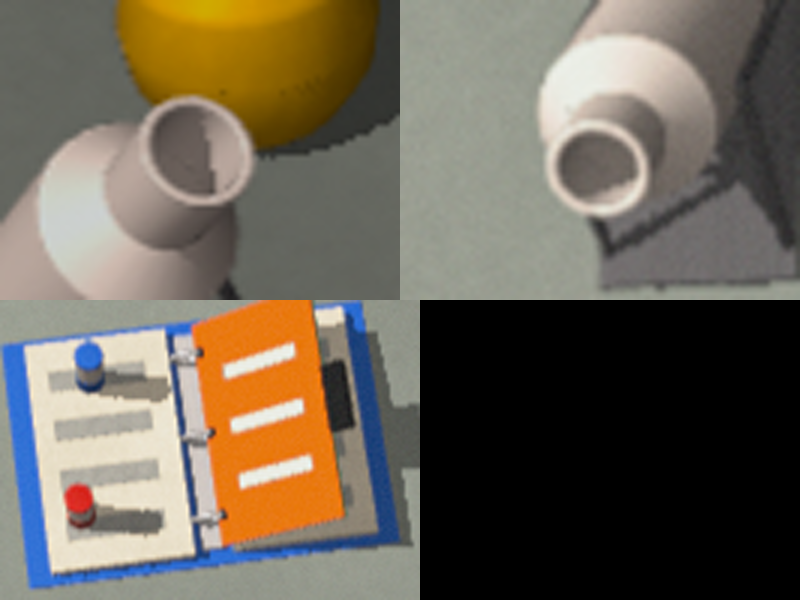

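Rim centre: side (209.2,295.4), top (169.7,223.4). The cap tops in the top view are red (306.3,271) and blue (309.7,223). The canister yaw looks like about 0.05.

```bash
python3 - <<'E'
from h import *
np.set_printoptions(precision=4,suppress=True)
a=bot.grab_frame("side");b=bot.grab_frame("top")
print("mouth",*tri(a,(209.2,295.4),b,(169.7,223.4)))
print(onz(b,(170,247.6),.005),onz(b,(204,246),.005))
for n,px,sx in(("red",(306.3,271),(338,267,304)),("blue",(309.7,223),(299.5,247,283))):
    X=onz(b,px,.122);print(n,X,"side top/bot pred",proj(a,[X[0],X[1],.126]),proj(a,[X[0],X[1],.026]),sx)
    # midpoint via side view bbox centre
    print(onz(a,(sx[0],(sx[1]+sx[2])/2),.076))
# tab: crop pixels
print("tab top",onz(b,(280+338/3,205+97/3),.13))
# leaf rings
for px in((280+190/3,205+54/3),(280+203/3,205+135/3),(280+213/3,205+217/3)):print(onz(b,px,.044))
E
```

```text
mouth [0.589  0.3178 0.2241] 0.0015486926178028386
[0.5752 0.3719 0.005 ] [0.5794 0.2774 0.005 ]
red [ 0.489  -0.0099  0.122 ] side top/bot pred [338.309  269.5425] [337.1173 301.1668] (338, 267, 304)
[ 0.4888 -0.0108  0.076 ]
blue [ 0.6147 -0.0184  0.122 ] side top/bot pred [298.017  249.5771] [298.3826 280.6693] (299.5, 247, 283)
[ 0.6131 -0.0217  0.076 ]
tab top [ 0.574  -0.2311  0.13  ]
[ 0.6338 -0.1086  0.044 ]
[ 0.5587 -0.1193  0.044 ]
[ 0.4843 -0.1272  0.044 ]
```

{"api": "carry_out", "payload": {
  "rows": [
    [[0.46,-0.458,0,18.7],[0.46,-0.458,0,18.7],[0.46,-0.458,0,18.7],[0.46,-0.458,0,18.7],[0.46,-0.458,0,18.7],[0.46,-0.458,0,18.7],[0.46,-0.458,0,18.7],[0.46,-0.458,0,18.7],[0.46,-0.458,0,18.7],[0.46,-0.458,0,18.7],[0.46,-0.458,0,18.7],[0.46,-0.458,0,18.7]]
  ],
  "grip": 0.08,
  "grip_force": 25
}}

```text
clock: 3.2
position: [0.4235, -0.1422, 0.2316]
tool_rot: [3.141, -0.001, 0.0]
force: [1.2, -0.0, -0.3]
grip_width: 0.0802
finger_force: 0.0
```

{"api": "carry_out", "payload": {
  "rows": [
    [[0.066,-0.132,0,0],[0.066,-0.132,0,0],[0.066,-0.132,0,0],[0.066,-0.132,0,0],[0.066,-0.132,0.04,0],[0.066,-0.132,0.075,0],[0.066,-0.132,0.075,0],[0.066,-0.132,0.075,0]]
  ]
}}

```text
clock: 3.87
position: [0.4882, -0.0121, 0.156]
tool_rot: [3.142, 0.003, 0.0]
force: [-1.0, 0.6, 0.8]
grip_width: 0.08
finger_force: 0.0
```

```bash
python3 - <<'E'
from h import *
s=bot.observe();print(s["position"],s["tool_rot"])
a=bot.grab_frame("side");b=bot.grab_frame("top")
c=cv2.resize(a["pixels"][200:320,260:420],(640,480),interpolation=cv2.INTER_CUBIC)
for X in(s["position"],[.489,-.01,.126]):
    u=(proj(a,X)-[260,200])*4;cv2.circle(c,tuple(int(v) for v in u),3,(255,0,255),-1);print(u)
cv2.imwrite("pics/d.png",c[:,:,::-1])
E
```

```text
[ 0.48817901 -0.01207286  0.15596916] [3.14156284e+00 3.01601460e-03 4.96011618e-04]
[317.92851786 236.84187631]
[313.34068974 278.03689467]
```

View pics/d.png

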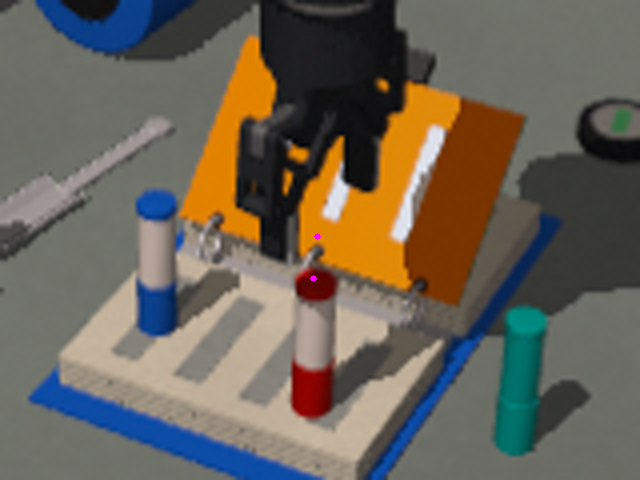

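The marker's top is at (316,280) in the crop, right under the TCP (318,237), and the fingers straddle it. I'll descend and grip.

{"api": "carry_out", "payload": {
  "rows": [
    [[0.001,-0.001,0.035,0],[0.001,-0.001,0.067,0],[0.001,-0.001,0.067,0],[0.001,-0.001,0.067,0]]
  ]
}}

```text
clock: 4.3
position: [0.4901, -0.0112, 0.0904]
tool_rot: [3.141, 0.001, 0.0]
force: [-0.3, 0.8, 1.3]
grip_width: 0.0799
finger_force: 0.0
```

{"api": "carry_out", "payload": {
  "rows": [
    [[0,0,0,0],[0,0,0,0],[0,0,0,0],[0,0,0,0],[0,0,0,0],[0,0,0,0],[0,0,0,0],[0,0,0,0]]
  ],
  "grip": 0.015,
  "grip_force": 25
}}

```text
clock: 4.97
position: [0.4906, -0.0111, 0.0902]
tool_rot: [3.142, -0.002, 0.0]
force: [-0.8, 0.0, 13.8]
grip_width: 0.0253
finger_force: 27.0
```

{"api": "carry_out", "payload": {
  "rows": [
    [[0,0,-0.04,0],[0,0,-0.08,0],[0,0,-0.12,0],[0,0,-0.16,0],[0,-0.03,-0.19,0],[0.02,-0.06,-0.22,0],[0.04,-0.09,-0.24,0],[0.06,-0.12,-0.25,0],[0.08,-0.155,-0.25,0],[0.09,-0.19,-0.25,0],[0.1,-0.23,-0.25,0],[0.1,-0.265,-0.25,0]]
  ]
}}

```text
clock: 5.97
position: [0.5906, 0.256, 0.339]
tool_rot: [-3.141, 0.0, -0.0]
force: [0.7, 0.7, -0.8]
grip_width: 0.0252
finger_force: 25.9
```

{"api": "carry_out", "payload": {
  "rows": [
    [[0,-0.035,0,0],[0,-0.064,0,-2.5],[0,-0.064,0,-2.5],[0,-0.064,0,-2.5],[0,-0.064,0,-2.5]]
  ]
}}

```text
clock: 6.38
position: [0.5898, 0.3174, 0.3393]
tool_rot: [3.141, 0.0, 0.044]
force: [0.2, -1.2, -0.3]
grip_width: 0.0252
finger_force: 25.9
```

```bash
python3 - <<'E'
from h import *
s=bot.observe();print(s["position"],s["tool_rot"],s["finger_force"])
a=bot.grab_frame("side");b=bot.grab_frame("top")
f=lambda p,x,y,w,h,k:cv2.resize(p["pixels"][y:y+h,x:x+w],None,fx=k,fy=k,interpolation=cv2.INTER_CUBIC)
c=np.hstack([f(a,155,215,100,120,4),f(b,120,170,100,120,4)])
P=s["position"]
for X,col in((P,(255,0,255)),(P-[0,0,.064],(0,255,0)),([.589,.318,.2255],(0,255,255))):
    for p,o,dx in((a,(155,215),0),(b,(120,170),400)):
        u=(proj(p,X)-o)*4;cv2.circle(c,(int(u[0])+dx,int(u[1])),3,col,-1)
cv2.imwrite("pics/e.png",c[:,:,::-1])
E
```

```text
[0.58979583 0.31743303 0.33928221] [3.14096643e+00 1.70438949e-04 4.35827716e-02] 25.883933901786804
```

View pics/e.png

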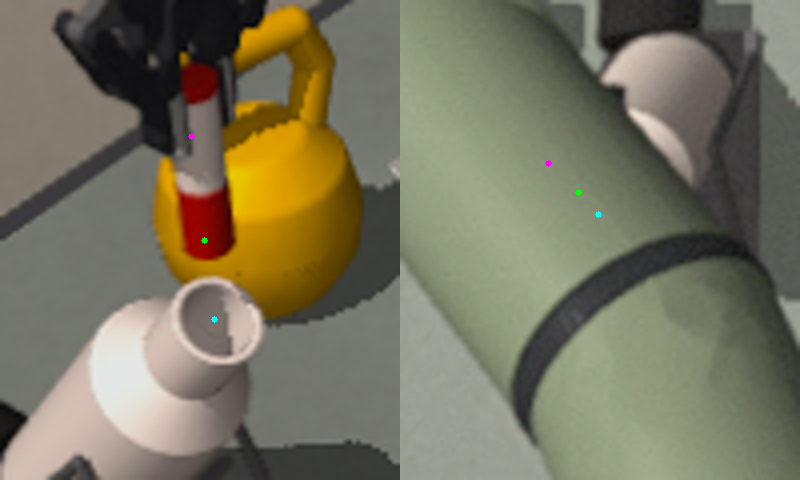

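The marker is held over the neck, but the camera puts it a few mm off. I'll measure both in the same side picture.

```bash
python3 - <<'E'
from h import *
np.set_printoptions(precision=4,suppress=True)
s=bot.observe();P=s["position"];a=bot.grab_frame("side")
q=a["pixels"].astype(int);m=((q[...,0]>q[...,1]+50)&(q[...,0]>q[...,2]+50)&(q[...,1]<70)).astype(np.uint8)
m[:,:190]=0;m[:225]=0;m[285:]=0;m[:,220:]=0
n,l,st,ce=cv2.connectedComponentsWithStats(m);print(st[1:],ce[1:])
M=onz(a,(209.2,295.4),.227);print("mouth side",M)
obs=m.astype(bool)
def ren(x,y,tx,ty,zb):
    im=np.zeros((480,640),np.uint8);ax=np.array([tx,ty,1]);ax/=np.linalg.norm(ax)
    e1=np.cross(ax,[0,1,0]);e1/=np.linalg.norm(e1);e2=np.cross(ax,e1);B=np.array([x,y,zb])
    t=np.linspace(0,2*np.pi,24)
    pts=[proj(a,B+ax*h+.013*(np.cos(k)*e1+np.sin(k)*e2))*8 for h in(0,.1) for k in t]
    hull=cv2.convexHull(np.int32(np.round(pts)).reshape(-1,1,2))
    cv2.fillConvexPoly(im,hull,255,cv2.LINE_8,3);return im>0
# rows profile of cap, for hand comparison with a render at the nominal place
for name,mm in(("obs",obs),("ren",ren(P[0],P[1],0,0,P[2]-.064))):
    print(name,[(r,*(np.nonzero(mm[r])[0][[0,-1]])) if mm[r].any() else r for r in range(228,284,4)], np.nonzero(mm.any(1))[0][[0,-1]])
E
```

```text
[[201 231   8  10  68]
 [200 262  14  18 200]] [[204.2059 235.1618]
 [206.52   270.515 ]]
mouth side [0.5855 0.32   0.227 ]Traceback (most recent call last):
  File "<stdin>", line 17, in <module>
  File "<stdin>", line 10, in ren
numpy._core._exceptions._UFuncOutputCastingError: Cannot cast ufunc 'divide' output from dtype('float64') to dtype('int64') with casting rule 'same_kind'
```

```bash
python3 - <<'E'
from h import *
np.set_printoptions(precision=4,suppress=True)
s=bot.observe();P=s["position"];a=bot.grab_frame("side")
q=a["pixels"].astype(int);m=((q[...,0]>q[...,1]+50)&(q[...,0]>q[...,2]+50)&(q[...,1]<70))
m[:,:190]=0;m[:225]=0;m[285:]=0;m[:,220:]=0
def ren(B,tx,ty):
    im=np.zeros((480,640),np.uint8);ax=np.array([tx,ty,1.]);ax/=np.linalg.norm(ax)
    e1=np.cross(ax,[0,1,0]);e1/=np.linalg.norm(e1);e2=np.cross(ax,e1)
    pts=[proj(a,B+ax*h+.013*(np.cos(k)*e1+np.sin(k)*e2))*8 for h in(0,.1) for k in np.linspace(0,6.28,24)]
    cv2.fillConvexPoly(im,cv2.convexHull(np.int32(np.round(pts)).reshape(-1,1,2)),255,cv2.LINE_8,3);return im>0
for name,mm in(("obs",m),("ren",ren(P-[0,0,.064],0,0))):
    print(name,[(r,*map(int,np.nonzero(mm[r])[0][[0,-1]])) for r in range(228,284,4) if mm[r].any()],np.nonzero(mm.any(1))[0][[0,-1]])
E
```

```text
obs [(232, 201, 207), (236, 201, 208), (240, 202, 204), (264, 200, 211), (268, 200, 212), (272, 201, 213), (276, 201, 212)] [231 279]
ren [(232, 195, 208), (236, 194, 208), (240, 195, 209), (244, 195, 209), (248, 196, 210), (252, 197, 210), (256, 197, 211), (260, 198, 211), (264, 198, 212), (268, 199, 212), (272, 199, 213), (276, 200, 212)] [229 279]
```

The render matches the observed marker, so it's vertical and where the pose says, and already aligned to about 2 mm. Lowering.

{"api": "carry_out", "payload": {
  "rows": [
    [[0,-0.001,0.02,0],[0,-0.001,0.04,0],[0,-0.001,0.055,0],[0,-0.001,0.06,0],[0,-0.001,0.064,0],[0,-0.001,0.064,0]]
  ]
}}

```text
clock: 7.08
position: [0.5899, 0.3187, 0.2754]
tool_rot: [3.142, 0.0, 0.043]
force: [0.7, -0.7, -0.5]
grip_width: 0.0253
finger_force: 25.9
```

{"api": "carry_out", "payload": {
  "rows": [
    [[0,0,0.004,0],[-0.004,0,0.006,0],[-0.008,0,0.008,0],[-0.012,0,0.011,0],[-0.016,0,0.014,0],[-0.02,0,0.017,0],[-0.024,0,0.02,0],[-0.028,0,0.023,0],[-0.03,0,0.025,0],[-0.03,0,0.025,0]]
  ]
}}

```text
clock: 7.92
position: [0.5592, 0.3177, 0.2499]
tool_rot: [3.141, 0.0, 0.044]
force: [3.5, 1.9, -0.8]
grip_width: 0.0254
finger_force: 26.7
```

```bash
python3 - <<'E'
from h import *
s=bot.observe();print(s["position"],s["force"])
a=bot.grab_frame("side")
cv2.imwrite("pics/f.png",cv2.resize(a["pixels"][215:335,155:255],(500,600),interpolation=cv2.INTER_CUBIC)[:,:,::-1])
E
```

```text
[0.55917115 0.31767678 0.24990537] [ 3.51425855  1.94914781 -0.76193128]
```

View pics/f.png

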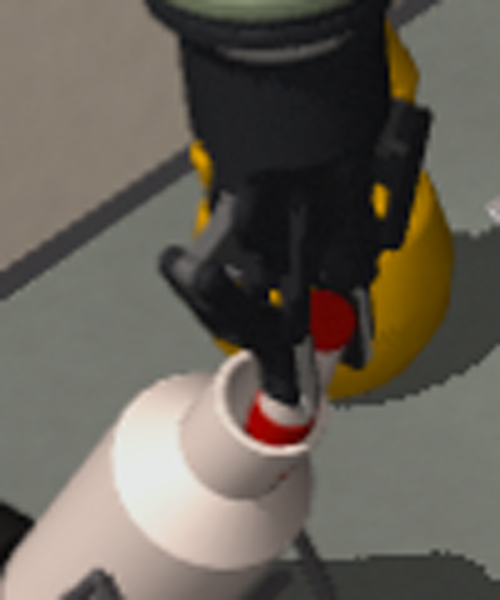

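The marker is pivoted and its tip is in the neck, with the rim around (270,420). Releasing.

{"api": "carry_out", "payload": {
  "rows": [
    [[0,0,0,0],[0,0,0,0],[0,0,0,0],[0,0,0,0],[0,0,0,0],[0,0,-0.03,0],[0,0,-0.06,0],[0,0,-0.08,0],[0,0,-0.08,0]]
  ],
  "grip": 0.08
}}

```text
clock: 8.72
position: [0.5607, 0.3185, 0.3347]
tool_rot: [-3.139, -0.005, 0.044]
force: [0.6, -0.2, -0.3]
grip_width: 0.0798
finger_force: 0.0
```

```bash
python3 - <<'E'
from h import *
s=bot.observe();print(s["position"],s["force"])
a=bot.grab_frame("side")
for n in("marker_red","marker_blue","canister_mouth"):print(n,[(q["position"],q["conf"]) for q in bot.look_for(a,n)])
q=a["pixels"].astype(int);m=((q[...,0]>q[...,1]+50)&(q[...,0]>q[...,2]+50)&(q[...,1]<70))
print(cv2.connectedComponentsWithStats(m.astype(np.uint8))[2][1:])
E
```

```text
[0.56074309 0.31852185 0.33474958] [ 0.56861244 -0.18602337 -0.30142291]
marker_red [([391.5, 292.9], 0.92)]
marker_blue [([301.6, 262.7], 0.56)]
canister_mouth [([195.1, 340.4], 0.88), ([297.4, 266.7], 0.39), ([269.7, 247.6], 0.34)]
[[340 253  42  23 510]]
```

The red marker is inside. Now the blue one.

{"api": "carry_out", "payload": {
  "rows": [
    [[0.005,0.04,0,2.5],[0.01,0.08,0,2.5],[0.015,0.12,0,2.5],[0.02,0.16,0,2.5],[0.025,0.2,0.01,2.5],[0.03,0.24,0.03,2.5],[0.035,0.275,0.05,2.5],[0.038,0.31,0.07,2.5],[0.039,0.34,0.09,2.5],[0.039,0.34,0.13,2.5],[0.039,0.34,0.17,2.5],[0.039,0.34,0.17,2.5]]
  ]
}}

```text
clock: 9.92
position: [0.6095, -0.021, 0.1528]
tool_rot: [3.142, 0.011, -0.0]
force: [-1.6, 0.3, -0.8]
grip_width: 0.0797
finger_force: 0.0
```

```bash
python3 - <<'E'
from h import *
s=bot.observe();print(s["position"],s["tool_rot"])
a=bot.grab_frame("side")
q=a["pixels"].astype(int);m=(q[...,2]>q[...,0]+50)&(q[...,2]>q[...,1]+20)
m[:,:288]=0;m[:,312:]=0;m[:240]=0;m[287:]=0
print("obs",[(r,*map(int,np.nonzero(m[r])[0][[0,-1]])) for r in range(243,287,3) if m[r].any()])
for X in([.614,-.019],[.613,-.022]):
  print(proj(a,[*X,.126]),proj(a,[*X,.026]))
E
```

```text
[ 0.60949364 -0.02099929  0.15282176] [ 3.14157537e+00  1.10565808e-02 -1.27761945e-04]
obs [(249, 294, 302), (252, 294, 303), (258, 304, 305), (261, 304, 304), (273, 294, 303), (276, 295, 303), (279, 295, 303), (282, 295, 302)]
[298.3828914 249.5647984] [298.73492835 280.6565973 ]
[299.4191892  249.12335289] [299.73223762 280.20181   ]
```

{"api": "carry_out", "payload": {
  "rows": [
    [[0.0,0,0,0],[0.0,0,0.035,0],[0.0,0,0.069,0],[0.0,0,0.069,0],[0.0,0,0.069,0]]
  ]
}}

```text
clock: 10.38
position: [0.6141, -0.0199, 0.0928]
tool_rot: [-3.142, -0.0, 0.001]
force: [0.1, 0.5, 1.2]
grip_width: 0.08
finger_force: 0.0
```

{"api": "carry_out", "payload": {
  "rows": [
    [[0,0,0,0],[0,0,0,0],[0,0,0,0],[0,0,0,0],[0,0,0,0],[0,0,0,0],[0,0,0,0],[0,0,0,0]]
  ],
  "grip": 0.015,
  "grip_force": 25
}}

```text
clock: 11.05
position: [0.6144, -0.0203, 0.0924]
tool_rot: [-3.142, -0.002, 0.0]
force: [-0.8, 0.1, 9.4]
grip_width: 0.0254
finger_force: 26.9
```

{"api": "carry_out", "payload": {
  "rows": [
    [[0,0,-0.04,0],[0,0,-0.08,0],[0,0,-0.12,0],[0,0,-0.16,0],[0,-0.03,-0.19,0],[-0.01,-0.06,-0.22,0],[-0.01,-0.09,-0.24,0],[-0.02,-0.12,-0.25,0],[-0.02,-0.155,-0.25,0],[-0.025,-0.19,-0.25,0],[-0.025,-0.23,-0.25,0],[-0.025,-0.265,-0.25,0]]
  ]
}}

```text
clock: 12.05
position: [0.5879, 0.247, 0.3419]
tool_rot: [-3.141, -0.0, 0.001]
force: [0.5, 0.2, -0.7]
grip_width: 0.0256
finger_force: 26.3
```

{"api": "carry_out", "payload": {
  "rows": [
    [[0,-0.035,0,0],[0,-0.074,0,-2.5],[0,-0.074,0,-2.5],[0,-0.074,0,-2.5],[0,-0.074,0,-2.5]]
  ]
}}

```text
clock: 12.47
position: [0.5886, 0.3183, 0.3413]
tool_rot: [3.141, 0.0, 0.044]
force: [0.2, -0.3, -0.5]
grip_width: 0.0253
finger_force: 26.3
```

{"api": "carry_out", "payload": {
  "rows": [
    [[0.001,0,0.02,0],[0.001,0,0.04,0],[0.001,0,0.055,0],[0.001,0,0.06,0],[0.001,0,0.064,0],[0.001,0,0.064,0]]
  ]
}}

```text
clock: 12.97
position: [0.5898, 0.318, 0.2775]
tool_rot: [3.141, -0.0, 0.043]
force: [-0.4, 0.1, -0.8]
grip_width: 0.0252
finger_force: 26.3
```

{"api": "carry_out", "payload": {
  "rows": [
    [[0,0,0.004,0],[-0.004,0,0.006,0],[-0.008,0,0.008,0],[-0.012,0,0.011,0],[-0.016,0,0.014,0],[-0.02,0,0.017,0],[-0.024,0,0.02,0],[-0.028,0,0.023,0],[-0.03,0,0.025,0],[-0.03,0,0.025,0]]
  ]
}}

```text
clock: 13.8
position: [0.5591, 0.3174, 0.2519]
tool_rot: [3.141, 0.0, 0.044]
force: [3.6, 0.5, 0.9]
grip_width: 0.0252
finger_force: 25.8
```

```bash
python3 - <<'E'
from h import *
s=bot.observe();print(s["position"],s["force"])
a=bot.grab_frame("side")
cv2.imwrite("pics/g.png",cv2.resize(a["pixels"][215:335,155:255],(500,600),interpolation=cv2.INTER_CUBIC)[:,:,::-1])
E
```

```text
[0.55905869 0.31741384 0.25189527] [3.63794699 0.51310874 0.91112451]
```

View pics/g.png

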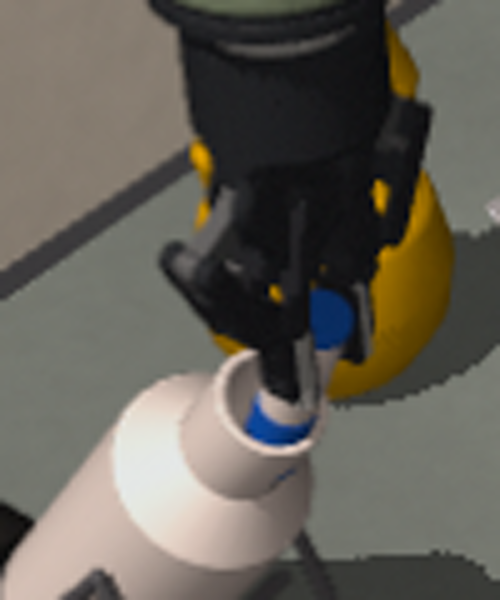

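The blue marker is in the same pose as the red one was, with its tip in the neck. Releasing and then checking.

{"api": "carry_out", "payload": {
  "rows": [
    [[0,0,0,0],[0,0,0,0],[0,0,0,0],[0,0,0,0],[0,0,0,0],[0,0,-0.03,0],[0,0,-0.06,0],[0,0,-0.08,0],[0,0,-0.08,0]]
  ],
  "grip": 0.08
}}

```text
clock: 14.6
position: [0.5606, 0.3183, 0.3367]
tool_rot: [-3.139, -0.005, 0.044]
force: [0.3, 0.4, -0.2]
grip_width: 0.08
finger_force: 0.0
```

```bash
python3 - <<'E'
from h import *
np.set_printoptions(precision=4,suppress=True)
s=bot.observe();print(s["position"],s["force"])
a=bot.grab_frame("side");b=bot.grab_frame("top")
c=lambda p,x,y:cv2.resize(p["pixels"][y:y+120,x:x+100],(400,480),interpolation=cv2.INTER_CUBIC)
d=lambda p,x,y:cv2.resize(p["pixels"][y:y+120,x:x+100],(400,480),interpolation=cv2.INTER_CUBIC)
cv2.imwrite("pics/i.png",np.hstack([c(a,155,215),d(a,310,180)])[:,:,::-1])
for n in("leaf_tab","leaf_hinge"):
  r=[[q["position"] for q in bot.spot_point(p,n)] for p in(a,b)];print(n,r)
  if r[0] and r[1]:print(*tri(a,r[0][0],b,r[1][0]))
E
```

```text
[0.5606 0.3183 0.3367] [ 0.2919  0.4055 -0.2479]
leaf_tab [[[359.6, 216.3]], [[453.2, 280.6], [391.5, 237.0]]]
[ 0.5429 -0.3553  0.0655] 0.16375542654536174
leaf_hinge [[[336.9, 270.2]], [[348.0, 249.5]]]
[ 0.5645 -0.1219  0.0174] 0.0020412225097463555
```

View pics/i.png

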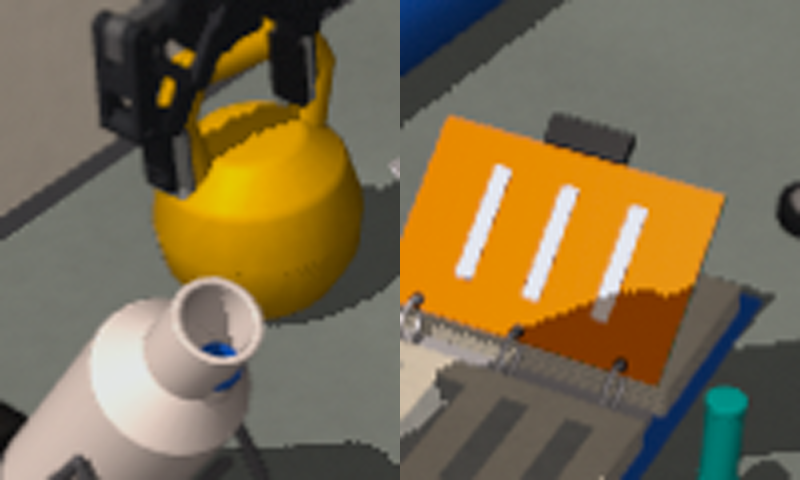

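Blue's end shows deep in the neck at (220,350) in the crop, which fits two markers stacked. The leaf is still half raised, tab at (592,137). I'll close the fingers and go to the far right side of the leaf.

{"api": "carry_out", "payload": {
  "rows": [
    [[0,0.04,0,-4.6],[0,0.08,0,-4.6],[0,0.12,0,-4.6],[0,0.16,0,-4.6],[0,0.2,0,-4.6],[0,0.24,0,-4.6],[0,0.28,0,-4.6],[0,0.32,0,-4.6],[0,0.36,0,-4.6],[0,0.4,0,-4.6],[-0.002,0.44,0,-4.6],[-0.003,0.48,0,-4.6]]
  ],
  "grip": 0.0
}}

```text
clock: 15.9
position: [0.5771, -0.1643, 0.3317]
tool_rot: [-3.141, 0.001, 0.124]
force: [0.4, 0.7, -0.1]
grip_width: -0.0002
finger_force: 0.0
```

```bash
cat > leafrel.py <<'E'
from h import *
np.set_printoptions(precision=4,suppress=True)
s=bot.observe();P=s["position"];y=s["tool_rot"][2]
H=np.array([.560,-.119]);ux=np.array([np.cos(.124),np.sin(.124)]);uy=np.array([-ux[1],ux[0]])
d=P[:2]-H;print("pos",P,"yaw",y,"x_b",d@ux,"s",d@uy,"z",P[2],"grip",s["grip_width"],"F",s["force"])
E
python3 leafrel.py
```

```text
pos [ 0.5771 -0.1643  0.3317] yaw 0.12428304071592855 x_b 0.011361348978544947 s -0.04701855894823383 z 0.3317381262835518 grip -0.00018458219740007724 F [ 0.3757  0.6957 -0.1053]
```

{"api": "carry_out", "payload": {
  "rows": [
    [[-0.011,0.04,0,0],[-0.011,0.08,0,0],[-0.011,0.12,0,0],[-0.011,0.163,0.02,0],[-0.011,0.163,0.06,0],[-0.011,0.163,0.1,0],[-0.011,0.163,0.14,0],[-0.011,0.163,0.18,0],[-0.011,0.163,0.22,0],[-0.011,0.163,0.235,0],[-0.011,0.163,0.235,0],[-0.011,0.163,0.235,0]]
  ]
}}

```text
clock: 16.9
position: [0.5867, -0.3251, 0.0968]
tool_rot: [-3.141, 0.001, 0.124]
force: [-0.0, -0.8, 1.2]
grip_width: -0.0002
finger_force: 0.0
```

```bash
python3 leafrel.py; python3 - <<'E'
from h import *
a=bot.grab_frame("side");b=bot.grab_frame("top")
c=lambda p,x,y,w,h:cv2.resize(p["pixels"][y:y+h,x:x+w],(400,400),interpolation=cv2.INTER_CUBIC)
cv2.imwrite("pics/j.png",np.hstack([c(a,300,150,130,130),c(b,320,180,110,110)])[:,:,::-1])
E
```

```text
pos [ 0.5867 -0.3251  0.0968] yaw 0.1243252842953797 x_b 0.0010040406560552929 s -0.20786624000173062 z 0.0967515971236217 grip -0.00021162534627555153 F [-0.0456 -0.7825  1.16  ]
```

View pics/j.png

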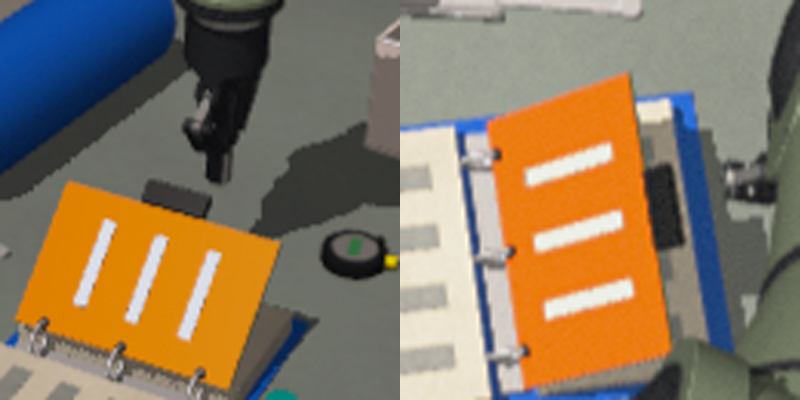

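The fingers are outside the tab, which sits at (178,197) in the side crop and (665,205) in the top crop. Pushing the leaf up and over.

{"api": "carry_out", "payload": {
  "rows": [
    [[0,-0.033,0,0],[0,-0.058,0,0],[0,-0.078,-0.01,0],[0,-0.093,-0.023,0],[0,-0.113,-0.038,0],[0,-0.133,-0.047,0],[0,-0.153,-0.053,0],[0,-0.173,-0.058,0],[0,-0.194,-0.06,0],[0,-0.216,-0.059,0],[0,-0.236,-0.055,0],[0,-0.236,-0.055,0]]
  ]
}}

```text
clock: 18.0
position: [0.5582, -0.0871, 0.1539]
tool_rot: [-3.141, -0.003, 0.128]
force: [0.1, 0.8, -0.7]
grip_width: 0.0001
finger_force: 0.0
```

```bash
python3 leafrel.py; python3 - <<'E'
from h import *
a=bot.grab_frame("side");b=bot.grab_frame("top")
c=lambda p,x,y,w,h:cv2.resize(p["pixels"][y:y+h,x:x+w],(400,400),interpolation=cv2.INTER_CUBIC)
cv2.imwrite("pics/k.png",np.hstack([c(a,260,150,170,170),c(b,280,170,140,140)])[:,:,::-1])
E
```

```text
pos [ 0.5582 -0.0871  0.1539] yaw 0.12843409064898315 x_b 0.0021930221709813434 s 0.03188317672119017 z 0.1539120641509156 grip 5.77186088116543e-05 F [ 0.07    0.8333 -0.6706]
```

View pics/k.png

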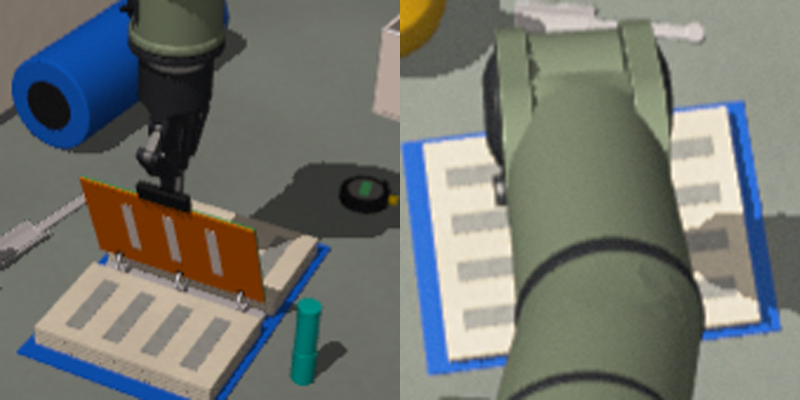

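The leaf is just past vertical with the fingers on its green side. Continuing over and down.

{"api": "carry_out", "payload": {
  "rows": [
    [[0,-0.017,0.009,0],[0,-0.035,0.019,0],[0,-0.05,0.032,0],[0,-0.062,0.046,0],[0,-0.072,0.062,0],[0,-0.08,0.08,0],[0,-0.085,0.097,0],[0,-0.087,0.11,0],[0,-0.088,0.118,0],[0,-0.088,0.122,0],[0,-0.088,0.124,0],[0,-0.088,0.124,0]]
  ]
}}

```text
clock: 19.1
position: [0.5473, -0.0045, 0.0298]
tool_rot: [3.141, -0.001, 0.123]
force: [-6.5, 1.5, 17.9]
grip_width: -0.0002
finger_force: 8.8
```

```bash
python3 leafrel.py
```

```text
pos [ 0.5473 -0.0045  0.0298] yaw 0.12339930911182462 x_b 0.0015707727611235336 s 0.1151824949104977 z 0.029807898716166542 grip -0.00020430348260897156 F [-6.5236  1.5317 17.8685]
```

Pressed flat with 18 N. I'll lift off, move clear to the right and check.

{"api": "carry_out", "payload": {
  "rows": [
    [[0,0,0,0],[0,0,-0.01,0],[0,0,-0.05,0],[0,0,-0.09,0],[0,0,-0.13,0],[0,0,-0.17,0],[0,0.03,-0.2,0],[0,0.07,-0.22,0],[0,0.11,-0.22,0],[0,0.15,-0.22,0],[0,0.15,-0.22,0],[0,0.15,-0.22,0]]
  ]
}}

```text
clock: 20.1
position: [0.5651, -0.156, 0.2494]
tool_rot: [3.141, -0.001, 0.119]
force: [1.1, 0.8, 0.0]
grip_width: -0.0
finger_force: 0.0
```

```bash
python3 - <<'E'
from h import *
s=bot.observe();print(s["position"],s["force"])
a=bot.grab_frame("side");b=bot.grab_frame("top")
c=lambda p,x,y,w,h:cv2.resize(p["pixels"][y:y+h,x:x+w],(400,400),interpolation=cv2.INTER_CUBIC)
cv2.imwrite("pics/l.png",np.hstack([c(a,250,200,160,160),c(a,170,255,80,80)])[:,:,::-1])
E
```

```text
[ 0.56505451 -0.15601396  0.24938657] [1.11642611 0.75293256 0.04918702]
```

View pics/l.png

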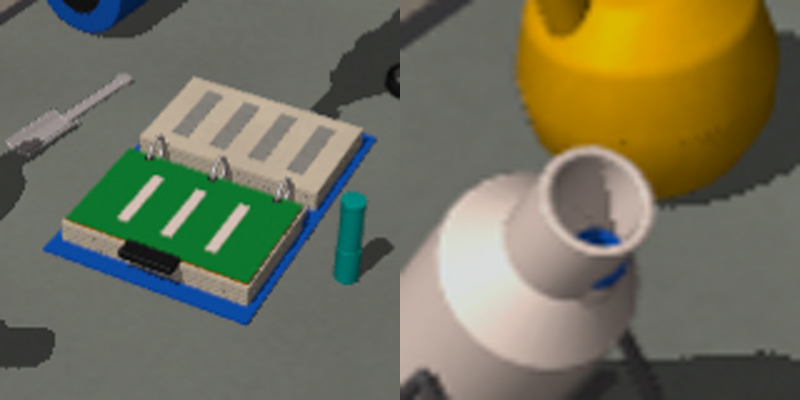

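The leaf lies flat, green face up. Last, a quick check of the blue marker's depth in the neck.

```bash
python3 - <<'E'
from h import *
a=bot.grab_frame("side")
M=np.array([.587,.319,.2255]);t=np.radians(35);ax=np.array([-np.sin(t),0,np.cos(t)]);dn=np.array([-np.cos(t),0,-np.sin(t)])
for d in(0,.01,.02,.03,.04):print(d,proj(a,M-d*ax),proj(a,M-d*ax+.007*dn))
q=a["pixels"].astype(int);m=(q[...,2]>q[...,0]+40);m[:,:200]=0;m[:,225:]=0;m[:290]=0;m[320:]=0
ys,xs=np.nonzero(m);print(xs.min(),xs.max(),ys.min(),ys.max(),xs.mean(),ys.mean())
E
```

```text
0 [209.07393209 295.43425638] [211.35603418 298.04570729]
0.01 [207.38752663 297.42317657] [209.6548643  300.01899484]
0.02 [205.72242961 299.38720489] [207.9751865  301.96756366]
0.03 [204.07825883 301.32678363] [206.31661529 303.89185341]
0.04 [202.45464073 303.24234518] [204.67877392 305.79229391]
206 214 301 312 210.3 304.7
```

```bash
python3 -c "
from workcell import bot
print(bot.job_done())"
```

```text
the job is handed in; nothing more can be done
None
```

Both markers are in the canister, the leaf lies flat on the left-hand page with its green face up, and the job was handed in at about 20 s; no verdict came back.

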